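# Zero the nipping press and open it two turns

### The job

Take the loose press handle (round wooden grip, steel collar and rod) out of the tool block and push its rod fully home through the eye on the rim of the press's hand wheel. With it wind the wheel clockwise (seen from above) until the press is hard shut against its stop, then back it off counterclockwise exactly two full turns, and finish there still gripping the handle, seated in the eye, with the wheel still. Leave the other tools and supplies where they are.

Things in the scene. Friction and masses are not known exactly. Their poses are not given: they have to be found in the camera images.
- handle_grip (a point): loose press handle (120 g) standing upright in one of the tool block's three holes. Point: centre of its round wooden grip, 22 mm in diameter, 50 mm tall; z up along it. Below the grip a steel collar, 32 mm across, 6 mm thick, its underside 31 mm below the point, resting on the block's top; below that a round steel rod, 12 mm in diameter, 36 mm long, tapered tip 67 mm below the point
- rack: fixed wooden tool block 60 x 210 x 45 mm, origin under its centre on the table; y along its length. Three upright holes 15 mm in diameter through it, at y = -75, 0, +75 mm. Each holds one tool: the press handle, the dabber, the burnisher, in any order.
- eye (a point): the eye: a 15 mm hole straight down through a square steel lug (36 x 36 x 14 mm) on the rim of the hand wheel. Point: the hole's centre at the lug's top face, 194 mm above the table; z up. It goes round with the wheel, 65 mm from its axis. 40 mm is free below the lug's top all the way round, so the rod may stick out below
- wheel_hub (a point): point on the upright axis of the press's hand wheel (steel, 142 mm across, three spokes, level, on top of the press) at the height of the lug's top face; the hub stands 8 mm above it. The wheel turns in place, without rising.
- wheel (a joint): angle of the hand wheel, rad: 0 = press shut on a hard stop; grows counterclockwise seen from above, opening the press (platen lifts 5 mm a turn). Starts less than one turn open; travel ends at 20. Stiff: some 3 to 5 N at the eye moves it, and it stays where left. The round rod turns freely in the eye, so the gripper need not turn with the wheel
- dabber: bystander in the tool block: wooden mushroom-shaped dabber, knob 42 mm across, 46 mm above the block; leave it
- burnisher: bystander in the tool block: slim tapering steel burnisher, 24 mm at its foot, 81 mm above the block; leave it
- ink_tin: bystander: ink tin 100 mm across, 75 mm tall, beyond the work; leave it
- tin_lid: bystander: flat tin lid 104 mm across, 8 mm thick; leave it
- ink_knife: bystander: ink spatula 200 mm long lying in front of the tool block; leave it
- brayer: bystander: rubber hand roller 130 mm wide lying on the table; leave it
- solvent: bystander: bottle 60 mm across, 160 mm tall, at the left of the work; leave it
- pigment: bystander: jar 64 mm across, 80 mm tall, at the right of the work; leave it

How it is judged:
By the outcome, as a careful person would: the job done as asked, in the order asked, and still so for the second after the job is handed in, while the arm keeps its last pose, push and grip.
It also fails if it takes over 72 s, if anything falls off the work surface, if the arm or the gripper's body presses on something with over 40 N, if the wrist force passes 120 N, or if a joint passes its speed limit or range.

### The arm

A 7-joint arm with a two-finger parallel gripper is mounted at the origin on the work surface. World frame = base frame: x ahead of the robot, y to its left, z up, the work surface at z = 0. Lengths are in m, angles in degrees, forces in N, time in s.
With the tool pointing down it reaches from about 0.35 to 0.775 m from the base axis. Payload 3.1 kg.
Tool frame: the origin (TCP) lies on the centre line of the jaws, within the pads' length; the fingertips stand 17 mm ahead of it and the grasp point (between the pads) lies 2 mm behind it (robot.tip_reach is the distance from the TCP to the fingertips, in m); z points along the fingers, y is the direction in which the jaws open and shut (so a half turn about z gives the same grasp; the last joint's range is limited). The gripper opens to 85 mm and grips with 20 to 120 N. Pads are 22 mm wide; open, the fingers measure 114 mm over their backs; the gripper's body (76 mm by 85 mm) begins 54 mm behind the grasp point. The pads swing forward as they close: fully open they stand 13 mm farther back than shut.
Start: joints at [66.709, 17.813, 0.802, 86.603, -0.252, 75.585, -1.558], TCP at [0.196, -0.514, 0.21] pointing down, gripper open.
Joint ranges: [-154.91, 154.91], [-16.99, 109.72], [-72.82, 74.43], [7.12, 147.25], [-82.49, 262.49], [11.32, 116.49], [-174.64, 174.64]. Speed limits (degrees/s): [159.86, 159.86, 180, 180, 180, 180, 180].

### API

Orientations are given as [roll, pitch, yaw] about the fixed x, y, z axes, in that order (R = Rz(yaw) Ry(pitch) Rx(roll)).
In Python, from station import robot, fingers, vision, workorder, recognise gives the robot as it stands. Calls block until the motion is done:
- robot.move_to(position, orientation): joint-space move of the TCP to a pose.
- robot.line_to(position, orientation=None, velocity=0.15, f_stop=None): straight line of the TCP; orientation=None keeps the orientation; velocity is the mean speed in m/s. With f_stop (N) it stops when the force on the tool has changed by that much, and returns True; else False.
- robot.move_j(angles): joint-space move.
- fingers.gripper_to(opening, force=None): opening from 0.0 (shut) to 1.0 (fully open); force is the grip in N (None keeps the last); returns when the fingers have stopped.
- robot.pause(seconds).
- robot.inverse_kinematics(position, orientation): joint angles nearest the present ones, or None.
- vision.grab_frame(name): name is "side" or "top" or "wrist"; returns the picture (420x560x3 uint8, red, green, blue); there is no depth.
- vision.calibration(name): a dict with "mtx" (3x3 intrinsics, pixels), "extrinsics" (4x4, takes a point from world to camera coordinates); the wrist camera has in their place "T_tool_cam" (4x4, takes a point from camera to tool coordinates, whose origin is the TCP and whose axes are the flange's). Camera axes: x right, y up, looking along -z (the intrinsics and any distortion apply to the point x, -y, -z); pixel columns grow to the right and rows downward; lengths in m; the calibration is good to about 2 mm. A picture is of the moment at which its call begins: read the wrist's pose just before it. calibration takes no time and is no camera call.
A pose or a line that the arm cannot do raises robot.PlanningError and nothing moves.
- workorder.close_job(): hands the job in, once; it reports no verdict.
Trained networks look in the newest picture that a camera, given by its name, has taken for a name from the list of things; names that differ only in an ending like _2 or _b are one class to them, and where a whole thing is asked for, a point or a joint stands for the part that bears it (a point fixed in the world has none). Each returns a list of dicts, best first, with "p" (0 to 1); they miss things now and then, are a little off and sometimes report something else, mostly with a low value. They report only what shows in the picture. A call takes as long as a camera call.
- recognise(label, camera): "rect" ([centre column, centre row, width, height] in pixels, round what is visible of it).
Readings, each from a call of its own:
- robot.current_time_s(): time.
- robot.current_joint_positions(): joint angles.
- robot.current_dq(): joint speeds.
- robot.current_joint_torque(): joint torques, N m.
- robot.current_tool_pos(): TCP position.
- robot.current_eef_rot(): TCP orientation.
- robot.current_contact_force(): force on the tool from outside, world axes, zero at the start.
- robot.current_torque(): the same for the moment, N m.
- robot.current_finger_gap(): opening from 0.0 (shut) to 1.0 (fully open).
Only numpy, scipy, OpenCV 4.12 (cv2) and the standard library are available. Lean on these libraries where they do the work, as an engineer would, in place of code of your own. Each camera call takes 0.05 s, during which the arm holds its last target.

## Working session

There is one attempt and no reset: what is moved stays moved. The work goes in short steps, each a Python script; the robot and the scene stay as the last script left them, time stands still between calls to the robot, and variables do not carry over. Pictures are saved under pics/ and viewed, and the job is handed in when it is done.

```bash
ls; mkdir -p pics
python3 - <<'E'
from station import robot, fingers, vision, workorder, recognise
import cv2, numpy as np
np.set_printoptions(precision=4,suppress=True)
for c in ["side","top","wrist"]:
    im=vision.grab_frame(c); cv2.imwrite(f"pics/a_{c}.png",im[:,:,::-1])
    k=vision.calibration(c); print(c,{a:np.array(b) if not isinstance(b,(str,type(None))) else b for a,b in k.items()})
    if c!="wrist":
        for l in ["handle_grip","rack","eye","wheel_hub","wheel","dabber","burnisher"]:
            print(l,[(np.round(d["rect"],1),round(d["p"],2)) for d in recognise(l,c)][:3])
print(robot.current_time_s(),robot.current_tool_pos(),robot.current_eef_rot(),robot.current_contact_force())
E
```

```text
pics
side {'mtx': array([[430.3319,   0.    , 269.0108],
       [  0.    , 430.3319, 206.7377],
       [  0.    ,   0.    ,   1.    ]]), 'extrinsics': array([[-0.9802, -0.1977,  0.0081,  0.5804],
       [ 0.1386, -0.6571,  0.7409, -0.1675],
       [-0.1412,  0.7274,  0.6715, -1.4691],
       [ 0.    ,  0.    ,  0.    ,  1.    ]])}
handle_grip []
rack [(array([302.4, 198.4,  19.2,  43.1]), 0.97)]
eye [(array([288.9, 227.4,  52. ,  41.2]), 0.75)]
wheel_hub [(array([289.1, 228.2,  50. ,  44.7]), 0.72)]
wheel [(array([303. , 173.5,   7.4,  13. ]), 0.23), (array([301.9, 187.7,   7.3,  12.3]), 0.19)]
dabber []
burnisher [(array([302.9, 198.3,   5.9,  17.6]), 0.4)]
top {'mtx': array([[439.7588,   0.    , 278.9377],
       [  0.    , 439.7588, 211.1236],
       [  0.    ,   0.    ,   1.    ]]), 'extrinsics': array([[ 0.0213, -0.9998,  0.0052, -0.0003],
       [ 0.9948,  0.0217,  0.0992, -0.5979],
       [-0.0993,  0.0031,  0.9951, -1.4085],
       [ 0.    ,  0.    ,  0.    ,  1.    ]])}
handle_grip [(array([343.1, 241.4,  10. ,  12.9]), 0.53)]
rack [(array([336.8, 243.1,  65.7,  23.1]), 0.71)]
eye [(array([226.9, 238.4,  53.8,  47.9]), 0.56)]
wheel_hub [(array([224.9, 237.6,  57.1,  49.2]), 0.56)]
wheel [(array([226.6, 239. ,  55.3,  50. ]), 0.93)]
dabber [(array([364.6, 239.7,  12. ,  17.8]), 0.7)]
burnisher []
wrist {'mtx': array([[352.7392,   0.    , 277.3425],
       [  0.    , 352.7392, 203.713 ],
       [  0.    ,   0.    ,   1.    ]]), 'T_tool_cam': array([[ 0.0004,  0.9643,  0.2648,  0.0664],
       [ 1.    , -0.0003, -0.0003, -0.0009],
       [-0.0002,  0.2648, -0.9643, -0.166 ],
       [ 0.    ,  0.    ,  0.    ,  1.    ]])}
0.85 [ 0.1962 -0.5138  0.21  ] [179.9944   0.0037  20.9059] [-0.5935 -0.1779 -0.4892]
```

View images.

Run:
```python
import cv2
t=cv2.imread("pics/a_top.png")[170:310,170:420]; cv2.imwrite("pics/a_topc.png",cv2.resize(t,None,fx=3.2,fy=3.2,interpolation=cv2.INTER_CUBIC))
t=cv2.imread("pics/a_side.png")[130:290,220:370]; cv2.imwrite("pics/a_sidec.png",cv2.resize(t,None,fx=3.7,fy=3.7,interpolation=cv2.INTER_CUBIC))
```

```text
(no output)
```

View pics/a_top.png

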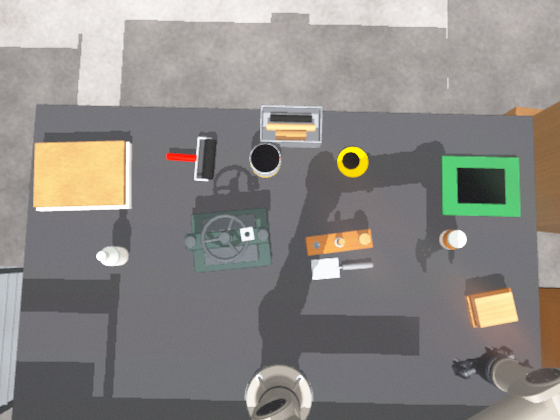

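View pics/a_side.png

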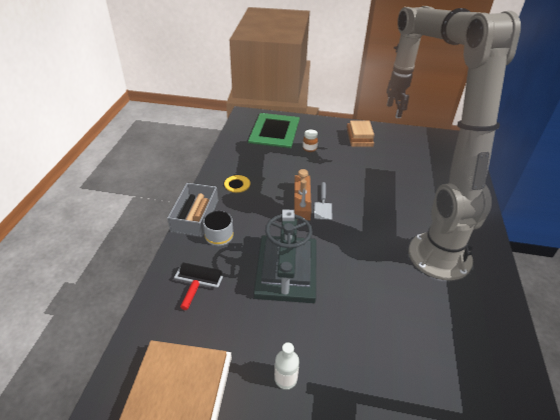

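```bash
echo
```

```text
(no output)
```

View pics/a_topc.png

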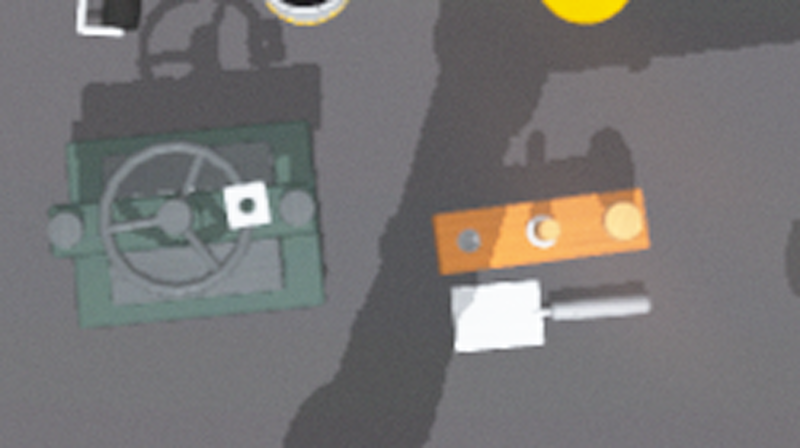

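View pics/a_sidec.png

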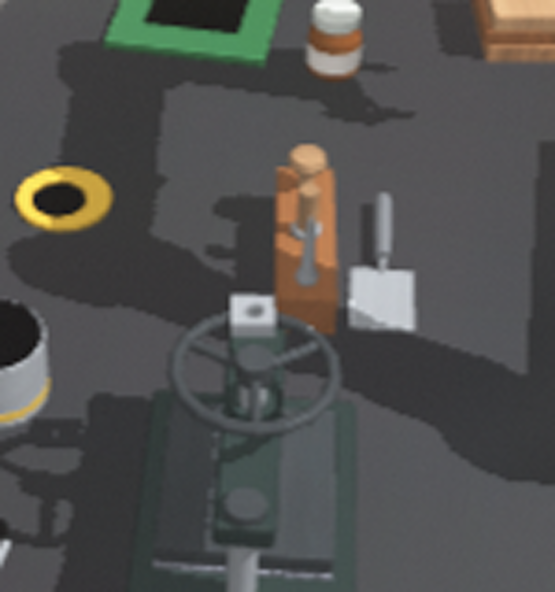

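```bash
cat > h.py <<'E'
from station import robot, fingers, vision, workorder, recognise
import cv2, numpy as np
from scipy.spatial.transform import Rotation as R
np.set_printoptions(precision=4,suppress=True)
def ray(c,uv,tp=None,te=None):
    k=vision.calibration(c); K=np.array(k["mtx"])
    d=np.array([(uv[0]-K[0,2])/K[0,0],-(uv[1]-K[1,2])/K[1,1],-1.0])
    if "extrinsics" in k: T=np.linalg.inv(np.array(k["extrinsics"]))
    else:
        W=np.eye(4); W[:3,:3]=R.from_euler("xyz",te,degrees=True).as_matrix(); W[:3,3]=tp
        T=W@np.array(k["T_tool_cam"])
    return T[:3,3],T[:3,:3]@d
def onz(c,uv,z,tp=None,te=None):
    o,d=ray(c,uv,tp,te); return o+d*(z-o[2])/d[2]
def proj(c,p,tp=None,te=None):
    k=vision.calibration(c); K=np.array(k["mtx"])
    if "extrinsics" in k: E=np.array(k["extrinsics"])
    else:
        W=np.eye(4); W[:3,:3]=R.from_euler("xyz",te,degrees=True).as_matrix(); W[:3,3]=tp
        E=np.linalg.inv(W@np.array(k["T_tool_cam"]))
    q=E@np.r_[p,1]; return np.array([K[0,0]*q[0]/-q[2]+K[0,2], K[1,1]*-q[1]/-q[2]+K[1,2]])
E
python3 - <<'E'
from h import *
f=lambda x,y:(x/3.2+170,y/3.2+170)
print("grip top",onz("top",f(548,229),.101)); print("collar",onz("top",f(541,231),.051))
print("eye",onz("top",f(247,205),.194)); print("hub",onz("top",f(174,215),.202))
for n,p in dict(rl=(439,245),rr=(645,219)).items(): print(n,onz("top",f(*p),.045))
g=lambda x,y:(x/3.7+220,y/3.7+130)
print("side eye",onz("side",g(255,311),.194),"hub",onz("side",g(257,357),.202),"griptop",onz("side",g(309,186),.101))
E
```

```text
grip top [ 0.5004 -0.1816  0.101 ]
collar [ 0.4999 -0.1819  0.051 ]
eye [0.513  0.1031 0.194 ]
hub [0.5023 0.1675 0.202 ]
rl [ 0.4839 -0.0804  0.045 ]
rr [ 0.5144 -0.2873  0.045 ]
side eye [0.5095 0.1058 0.194 ] hub [0.4979 0.1674 0.202 ] griptop [ 0.4991 -0.1862  0.101 ]
```

Run:
```python
from h import *
robot.move_to([0.49,-0.17,0.25],[180,0,98.4])
tp,te=robot.current_tool_pos(),robot.current_eef_rot()
im=vision.grab_frame("wrist"); cv2.imwrite("pics/b_wrist.png",im[:,:,::-1])
print(robot.current_time_s(),tp,te,robot.current_joint_positions())
for l in ["handle_grip","rack","dabber","burnisher","eye","wheel_hub"]:
    print(l,[(np.round(d["rect"],1),round(d["p"],2)) for d in recognise(l,"wrist")][:2])
print("pred",proj("wrist",[.5,-.1825,.101],tp,te))
```

```text
2.5667 [ 0.4892 -0.1724  0.2496] [-179.9317    0.0471   98.1566] [ 39.9366  15.2195 -28.5355  86.3189   7.3634  80.3653  19.165 ]
handle_grip [(array([288.8, 187.6,  26.6,  42.1]), 0.6), (array([287.9, 263.7,  36.1,  42.2]), 0.43)]
rack [(array([288.6, 177.3,  61.9, 194.3]), 0.85)]
dabber [(array([289.3, 262.2,  40.2,  36.9]), 0.71)]
burnisher [(array([289.3, 113.2,  20.4,  20.8]), 0.84)]
eye []
wheel_hub [(array([287.4, 262.4,  41.1,  37.5]), 0.7)]
pred [288.4494 196.1201]
```

View pics/b_wrist.png

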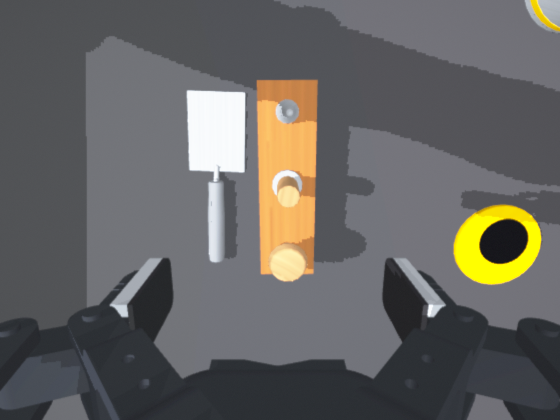

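Run:
```python
from h import *
tp,te=[0.4892,-0.1724,0.2496],[-179.9317,0.0471,98.1566]
print(onz("wrist",(288.7,196),.101,tp,te))
x,y=.5003,-.1823
robot.move_to([x,y,.16],[180,0,98.4])
robot.line_to([x,y,.081],velocity=.1,f_stop=8)
print(robot.current_tool_pos(),robot.current_contact_force())
fingers.gripper_to(0.0,100)
print(robot.current_finger_gap(),robot.current_tool_pos(),robot.current_contact_force())
robot.line_to([x,y,.15],velocity=.1)
robot.line_to([x,y,.30],velocity=.25)
im=vision.grab_frame("wrist"); cv2.imwrite("pics/c_wrist.png",im[:,:,::-1])
im=vision.grab_frame("side"); cv2.imwrite("pics/c_side.png",im[:,:,::-1])
print(robot.current_finger_gap(),robot.current_tool_pos(),robot.current_contact_force(),robot.current_time_s())
```

```text
[ 0.5002 -0.1824  0.101 ]
[ 0.5011 -0.1825  0.0819] [ 0.6815 -0.9401  0.2473]
0.00045324555186136164 [ 0.5003 -0.1823  0.081 ] [-0.3766 -0.0263  0.0808]
0.002615983429252718 [ 0.499  -0.1821  0.2975] [-0.2129  0.2865 -0.6906] 6.725
```

View pics/c_wrist.png

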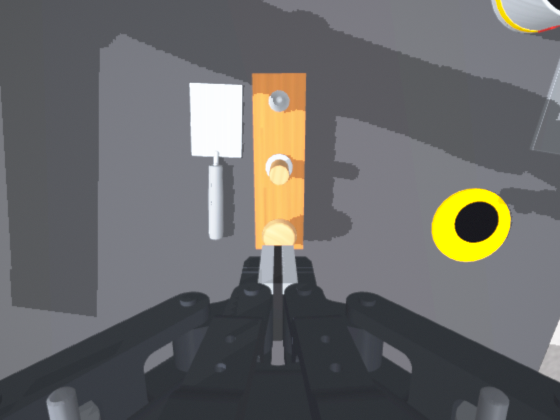

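View pics/c_side.png

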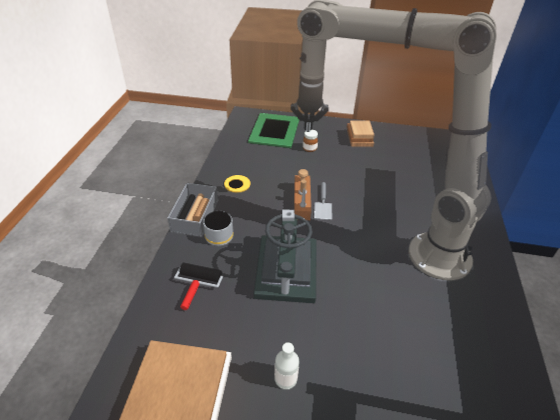

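Run:
```python
from h import *
tp,te=robot.current_tool_pos(),robot.current_eef_rot()
print(tp,te)
M=R.from_euler("xyz",te,degrees=True).as_matrix()
tip=np.array(tp)+M[:,2]*.017
print("tip side",proj("side",tip),"top",proj("top",tip),"wrist",proj("wrist",tip,tp,te))
print("handle",proj("wrist",[.5002,-.1824,.101],tp,te),proj("side",[.5002,-.1824,.101]))
im=vision.grab_frame("top"); cv2.imwrite("pics/c_top.png",im[:,:,::-1])
im=vision.grab_frame("side"); cv2.imwrite("pics/c2_side.png",cv2.resize(im[70:230,230:430,::-1],None,fx=4,fy=3.75,interpolation=cv2.INTER_CUBIC))
```

```text
[ 0.499  -0.1821  0.2975] [-179.7468   -0.13     98.3967]
tip side [306.6283 140.2751] top [351.2328 240.096 ] wrist [278.6297 234.274 ]
handle [280.0688 175.1198] [303.0746 180.8479]
```

View pics/c_top.png

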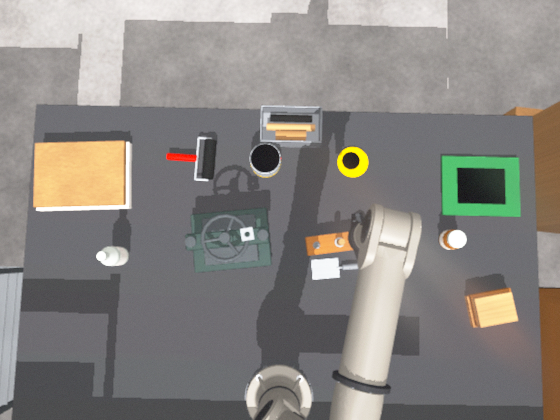

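View pics/c2_side.png

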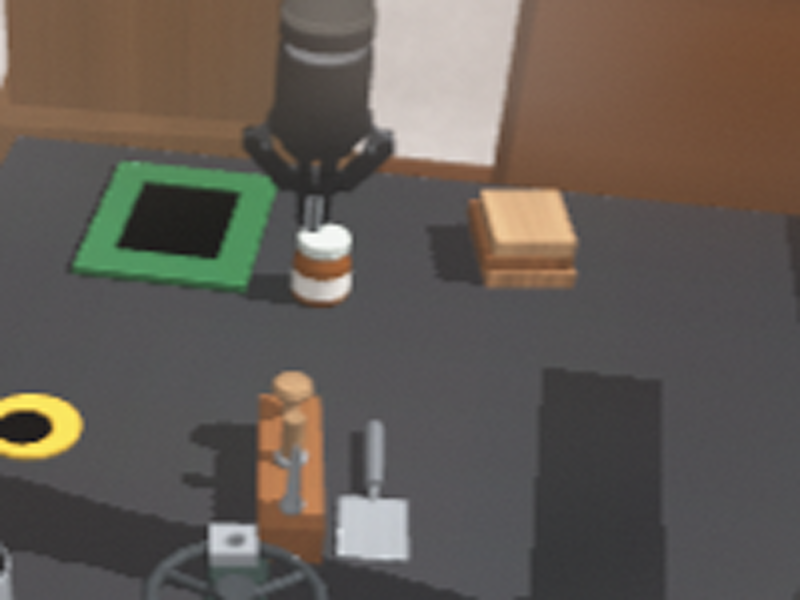

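Run:
```python
from h import *
print(robot.tip_reach,[a for a in dir(robot) if not a.startswith('_')],[a for a in dir(fingers) if not a.startswith('_')])
im=cv2.imread("pics/c_wrist.png")[220:420,180:380]; cv2.imwrite("pics/c_wc.png",cv2.resize(im,None,fx=3,fy=3,interpolation=cv2.INTER_CUBIC))
```

```text
0.017 ['PlanningError', 'current_contact_force', 'current_dq', 'current_eef_rot', 'current_finger_gap', 'current_joint_positions', 'current_joint_torque', 'current_time_s', 'current_tool_pos', 'current_torque', 'inverse_kinematics', 'line_to', 'move_j', 'move_to', 'pause', 'tip_reach'] ['gripper_to']
```

View pics/c_wc.png

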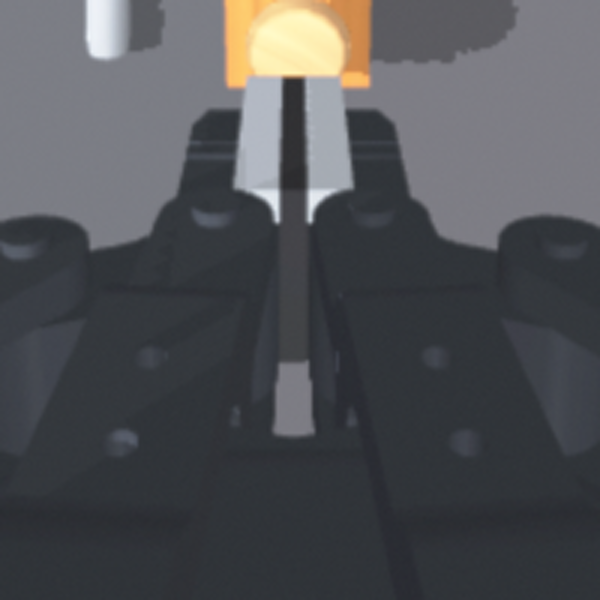

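Run:
```python
from h import *
tp=np.array([0.499,-0.1821,0.2975]);te=[-179.7468,-0.13,98.3967]
M=R.from_euler("xyz",te,degrees=True).as_matrix()
for z in [.017,0,-.015,-.03,-.045]:
    print(z,"side c",proj("side",tp+M[:,2]*z),"wrist edge",proj("wrist",tp+M@[.011,0,z],tp,te))
for p in [(.0.__add__(-.03),.105),(.03,.105),(-.03,-.105),(.03,-.105)]:
    a=np.radians(8.4); q=np.array([.4999,-.1825,.045])+np.r_[R.from_euler('z',a).as_matrix()[:2,:2]@p,0]
    print("rack corner",q,proj("wrist",q,tp,te))
im=vision.grab_frame("wrist"); 
for l in ["rack","handle_grip","dabber"]:
    print(l,[(np.round(d["rect"],1),round(d["p"],2)) for d in recognise(l,"wrist")][:2])
im=vision.grab_frame("side")[105:150,280:340]; cv2.imwrite("pics/c3.png",cv2.resize(im[:,:,::-1],None,fx=12,fy=12,interpolation=cv2.INTER_CUBIC))
```

```text
0.017 side c [306.6181 140.2733] wrist edge [278.6533 215.1893]
0 side c [306.9278 136.069 ] wrist edge [278.7603 225.3291]
-0.015 side c [307.2051 132.305 ] wrist edge [278.8728 235.9955]
-0.03 side c [307.4861 128.4889] wrist edge [279.0075 248.7742]
-0.045 side c [307.7711 124.6196] wrist edge [279.1719 264.3614]
rack corner [ 0.4549 -0.083   0.045 ] [253.0075  73.3036]
rack corner [ 0.5142 -0.0742  0.045 ] [306.7019  73.2969]
rack corner [ 0.4856 -0.2908  0.045 ] [255.9392 248.3444]
rack corner [ 0.5449 -0.282   0.045 ] [303.0478 248.4467]
rack [(array([279.6, 162.8,  53.3, 175.7]), 0.97)]
handle_grip [(array([280.2, 169.2,  25. ,  35.6]), 0.74)]
dabber [(array([279.6, 234.3,  35.7,  28.3]), 0.62)]
```

View pics/c3.png

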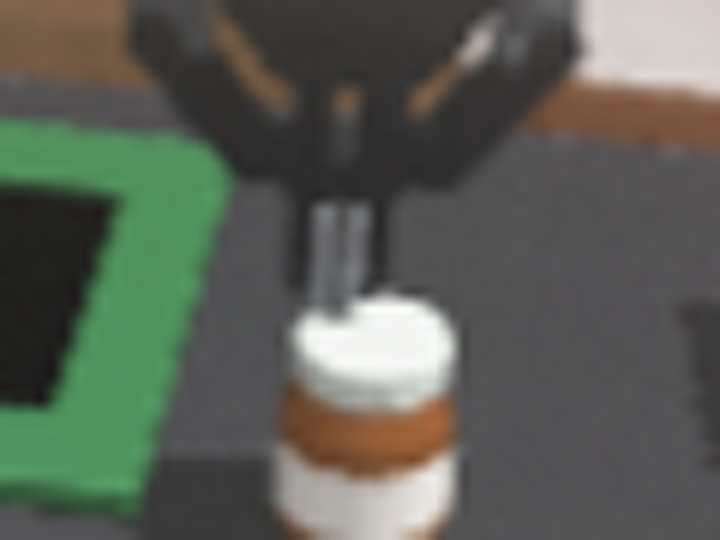

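Missed: the fingers shut to zero gap. The wrist picture (tips at row 247) and the side picture (tips at row 131) both put the real fingertips about 29 mm *behind* the reported TCP. They should be 17 mm ahead, so the jaws closed just above the grip. The rack corners project exactly, so camera and arm pose are right. The handle is undisturbed. I'll use this measured 46 mm correction and regrasp with guarded motion.

Run:
```python
from h import *
x,y=.5003,-.1823
fingers.gripper_to(1.0)
robot.move_to([x,y,.11],[180,0,98.4])
print(robot.line_to([x,y,.030],velocity=.1,f_stop=6))
print(robot.current_tool_pos(),robot.current_contact_force())
fingers.gripper_to(0.0,100)
print(robot.current_finger_gap(),robot.current_tool_pos(),robot.current_contact_force())
im=vision.grab_frame("wrist"); cv2.imwrite("pics/d_wrist.png",im[:,:,::-1])
print(robot.current_time_s())
```

```text
False
[ 0.5011 -0.1824  0.0307] [-0.2439 -0.5212 -0.8385]
0.233286767040695 [ 0.5006 -0.1824  0.0304] [-0.3233 -0.8159  3.3347]
10.2583
```

View pics/d_wrist.png

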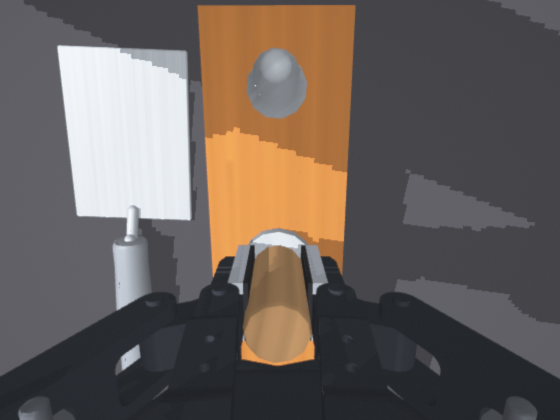

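Run:
```python
from h import *
x,y=.5003,-.1823
robot.line_to([x,y,.09],velocity=.1)
robot.line_to([x,y,.26],velocity=.25)
print(robot.current_finger_gap(),robot.current_tool_pos(),robot.current_contact_force(),robot.current_time_s())
robot.move_to([.512,.04,.26],[180,0,98.4])
robot.pause(.3)
tp,te=robot.current_tool_pos(),robot.current_eef_rot()
im=vision.grab_frame("wrist"); cv2.imwrite("pics/e_wrist.png",im[:,:,::-1])
for l in ["eye","wheel_hub","wheel"]:
    print(l,[(np.round(d["rect"],1),round(d["p"],2)) for d in recognise(l,"wrist")][:2])
print(repr(tp),repr(te),robot.current_finger_gap(),robot.current_time_s())
for n,p in dict(eye=[.512,.1035,.194],hub=[.502,.1675,.202]).items(): print(n,proj("wrist",p,tp,te))
```

```text
0.23344843135067003 [ 0.4992 -0.1821  0.2581] [-1.0412  0.5357 -0.9733] 11.8417
eye [(array([291.9,  71.7, 237. , 139.7]), 0.93)]
wheel_hub [(array([292.7,  71.2, 235.4, 142.5]), 0.65)]
wheel [(array([291.4,  69.5, 232.6, 138.9]), 0.67), (array([278.4, 295.8,  66. , 137.7]), 0.54)]
array([0.5122, 0.0384, 0.2598]) array([-179.9851,    0.0146,   98.2388]) 0.2316271713248744 13.2333
eye [292.8595 112.1829]
hub [293.5422  -5.9127]
```

View pics/e_wrist.png

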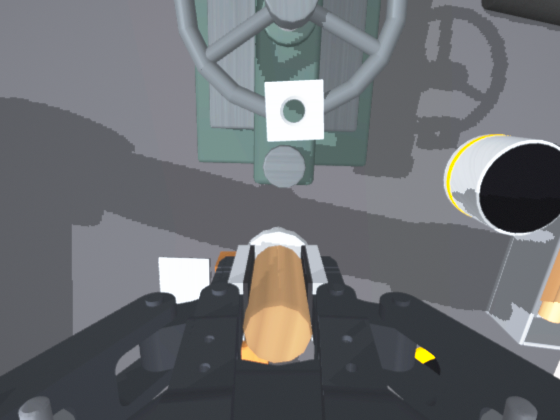

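Run:
```python
from h import *
im=cv2.imread("pics/e_wrist.png")
tp,te=np.array([0.5122,0.0384,0.2598]),[-179.9851,.0146,98.2388]
M=R.from_euler("xyz",te,degrees=True).as_matrix()
def circ(c,r,n=40):
    return [proj("wrist",np.array(c)+M@[r*np.cos(a),r*np.sin(a),0],tp,te) for a in np.linspace(0,2*np.pi,n)]
S=5
big=cv2.resize(im,None,fx=S,fy=S,interpolation=cv2.INTER_CUBIC)
def draw(pts,col): cv2.polylines(big,[np.int32([(np.array(p)+.5)*S for p in pts])],False,col,1)
e=onz("wrist",(293,110.5),.194,tp,te); print(e)
draw(circ(e,.0075),(0,0,255))
top=tp-M[:,2]*.0706; draw(circ(top,.011),(255,0,0))
ct=tp-M[:,2]*.0206; draw(circ(ct,.016),(0,255,0)); draw(circ(tp-M[:,2]*.0146,.016),(0,255,0))
cv2.imwrite("pics/e1.png",big[75*S:150*S,245*S:345*S]); cv2.imwrite("pics/e2.png",cv2.resize(big[215*S:375*S,200*S:355*S],(590,600)))
g=cv2.cvtColor(im,cv2.COLOR_BGR2GRAY)[95:126,278:310]
_,b=cv2.threshold(g,170,255,cv2.THRESH_BINARY_INV)
n,l,s,c=cv2.connectedComponentsWithStats(b); print(s,c+[278,95])
```

```text
[0.5119 0.1045 0.194 ]
[[  0   0  32  31 592]
 [  5   4  22  24 400]] [[293.5135 109.777 ]
 [293.48   110.33  ]]
```

View pics/e1.png

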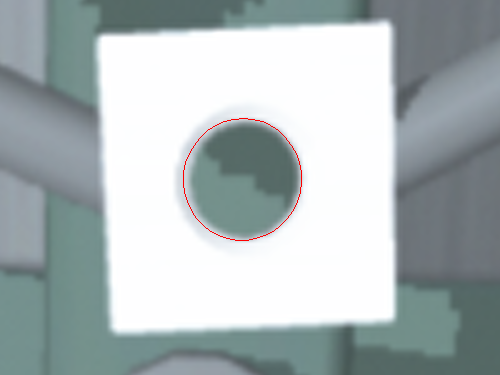

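View pics/e2.png

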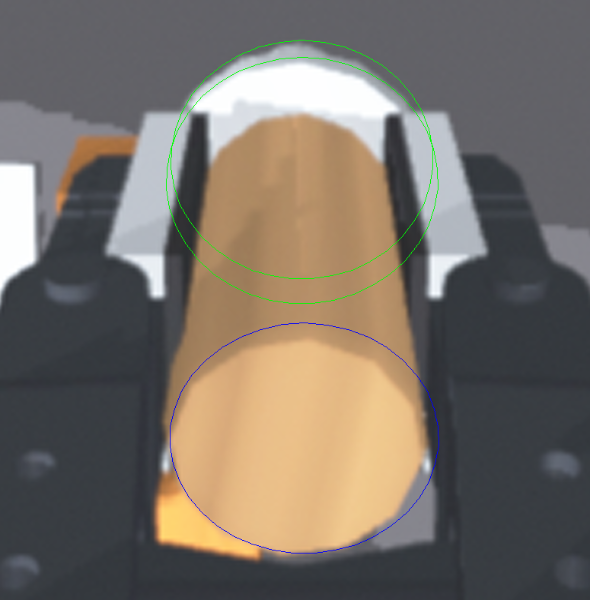

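Run:
```python
from h import *
robot.line_to([.512,.1046,.24],[180,0,98.4],velocity=.15)
robot.pause(.3)
tp,te=robot.current_tool_pos(),robot.current_eef_rot()
im=vision.grab_frame("wrist"); cv2.imwrite("pics/f_wrist.png",im[:,:,::-1])
im=vision.grab_frame("side"); cv2.imwrite("pics/f_side.png",cv2.resize(im[130:290,230:380,::-1],None,fx=4,fy=3.75,interpolation=cv2.INTER_CUBIC))
print(repr(tp),repr(te),robot.current_contact_force(),robot.current_time_s(),proj("wrist",[.502,.1675,.202],tp,te))
```

```text
array([0.5123, 0.1035, 0.2402]) array([179.9741,   0.0242,  98.2891]) [-0.3589 -0.3632 -1.4839] 14.2333 [276.8034 112.2235]
```

View pics/f_wrist.png

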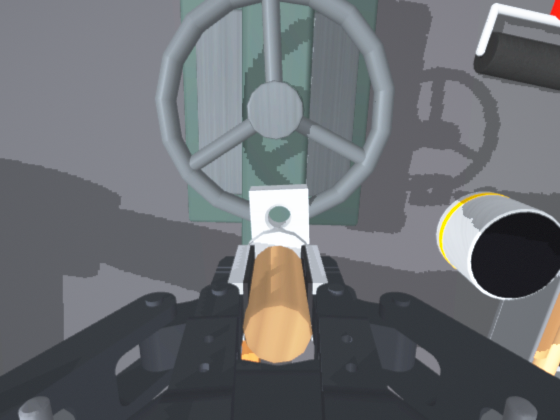

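View pics/f_side.png

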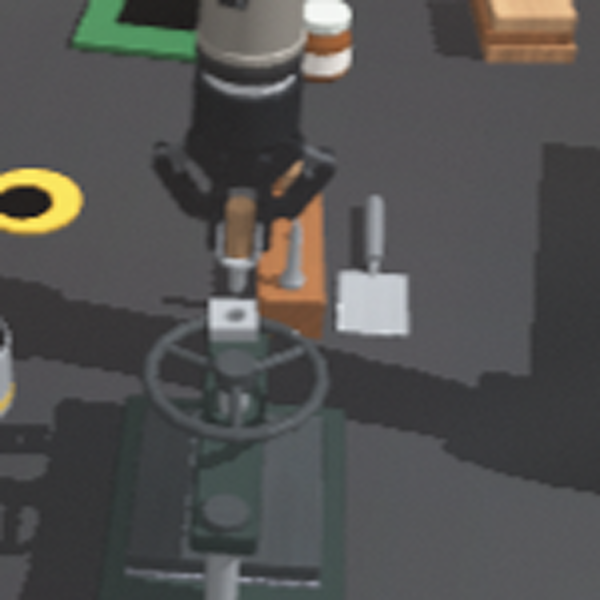

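Run:
```python
from h import *
tp,te=np.array([0.5123,0.1035,0.2402]),[179.9741,.0242,98.2891]
print("hub",onz("wrist",(275.2,109),.202,tp,te),"eye",onz("wrist",(279,215),.194,tp,te))
robot.line_to([.512,.1057,.225],[180,0,98.4],velocity=.1)
robot.pause(.2)
print(robot.current_tool_pos(),robot.current_contact_force())
s=robot.line_to([.512,.1057,.195],velocity=.04,f_stop=8)
print(s,robot.current_tool_pos(),robot.current_contact_force(),robot.current_torque(),robot.current_finger_gap(),robot.current_time_s())
```

```text
hub [0.5008 0.169  0.202 ] eye [0.5123 0.1056 0.194 ]
[0.5123 0.1058 0.2255] [-0.0479  0.3907 -1.1294]
False [0.5121 0.1056 0.195 ] [ 0.6329  0.8507 -0.6475] [-0.104  -0.2144  0.0174] 0.2350966673170057 15.6333
```

Run:
```python
from h import *
s=robot.line_to([.512,.1057,.174],velocity=.03,f_stop=12)
print(s,robot.current_tool_pos(),robot.current_contact_force(),robot.current_torque(),robot.current_finger_gap(),robot.current_time_s())
im=vision.grab_frame("wrist"); cv2.imwrite("pics/g_wrist.png",im[:,:,::-1])
im=vision.grab_frame("side"); cv2.imwrite("pics/g_side.png",cv2.resize(im[150:270,240:340,::-1],None,fx=6,fy=5,interpolation=cv2.INTER_CUBIC))
```

```text
True [0.5124 0.1057 0.1794] [-0.6853  0.5071  3.8407] [-0.0888  0.0609  0.0377] 0.23161703313391852 16.1833
```

View pics/g_wrist.png

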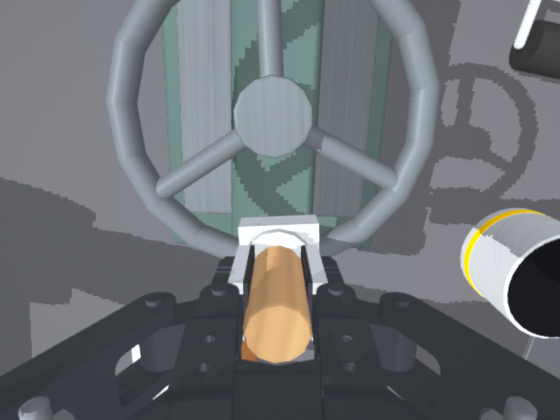

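View pics/g_side.png

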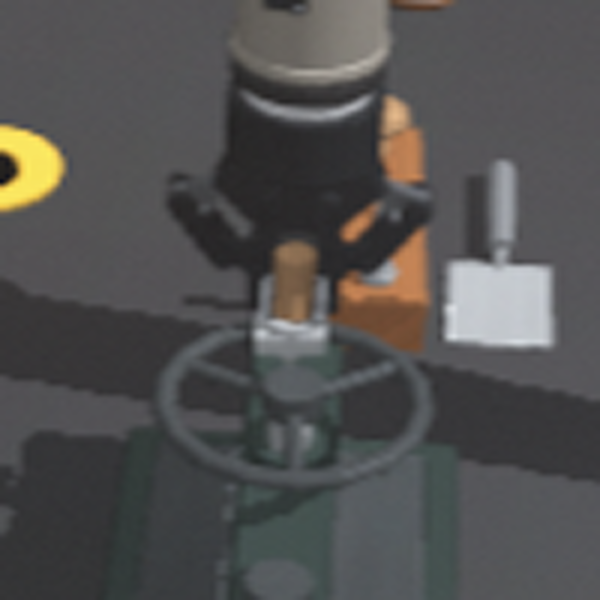

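```bash
cat >> h.py <<'E'
def hubfit(): 
    import json; return np.array(json.load(open("hub.json")))
def wind(hub,a0,a1,r=.065,step=15,v=.12,fs=14,z=.179,log=True):
    """angles deg; returns (stopped, last angle)"""
    n=max(1,int(np.ceil(abs(a1-a0)/step)))
    for a in np.linspace(a0,a1,n+1)[1:]:
        t=np.radians(a); s=robot.line_to([hub[0]+r*np.cos(t),hub[1]+r*np.sin(t),z],velocity=v,f_stop=fs)
        p=np.array(robot.current_tool_pos()); f=np.array(robot.current_contact_force())
        er=np.array([np.cos(t),np.sin(t)]); et=np.array([-np.sin(t),np.cos(t)])
        q=p[:2]-hub; act=np.degrees(np.arctan2(q[1],q[0]))
        if log: print(f"cmd {a:.1f} act {act:.1f} r {np.linalg.norm(q)*1e3:.1f} z {p[2]:.4f} Fr {f[:2]@er:.1f} Ft {f[:2]@et:.1f} Fz {f[2]:.1f} {'STOP' if s else ''}")
        if s: return True,a
    return False,a
E
python3 - <<'E'
from h import *
tp,te=np.array([0.5124,0.1057,0.1794]),robot.current_eef_rot()
h=onz("wrist",(273.5,116),.202,tp,te); print(h,te)
hub=np.array([.5003,.1693]); hub=(hub+h[:2])/2; print(hub)
q=np.array(tp[:2])-hub; a0=np.degrees(np.arctan2(q[1],q[0])); print(a0,np.linalg.norm(q))
import json; json.dump(list(hub),open("hub.json","w"))
print(wind(hub,a0,a0-45)); print(robot.current_time_s())
E
```

```text
[0.5008 0.1689 0.202 ] [179.9457   0.0108  98.3924]
[0.5006 0.1691]
-79.41794548629407 0.06449130450315291
cmd -94.4 act -95.5 r 64.9 z 0.1794 Fr 0.5 Ft -3.3 Fz 6.7 
cmd -109.4 act -110.6 r 64.6 z 0.1794 Fr 0.5 Ft -3.0 Fz 7.7 
cmd -124.4 act -125.5 r 64.3 z 0.1794 Fr 0.9 Ft -2.9 Fz 6.4 
(False, np.float64(-124.41794548629407))
17.15
```

Run:
```python
from h import *
im=vision.grab_frame("wrist"); cv2.imwrite("pics/h_wrist.png",im[:,:,::-1])
```

```text
(no output)
```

View pics/h_wrist.png

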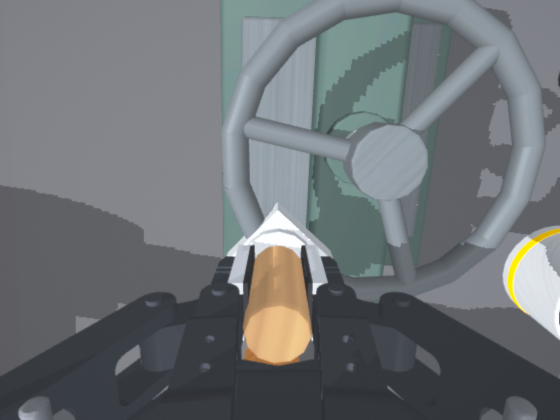

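The wheel has turned clockwise with the handle, and the lug and spokes have gone round about 45°. Next I wind on to the stop.

Run:
```python
from h import *
hub=hubfit(); print(wind(hub,-124.4,-450,v=.1,fs=14)); print(robot.current_time_s(),robot.current_tool_pos(),robot.current_contact_force())
```

```text
cmd -139.2 act -139.9 r 64.1 z 0.1794 Fr -1.0 Ft -1.1 Fz 6.3 
cmd -154.0 act -154.7 r 64.1 z 0.1794 Fr -1.9 Ft -0.8 Fz 5.6 
cmd -168.8 act -169.3 r 64.1 z 0.1794 Fr -1.1 Ft -1.6 Fz 5.9 
cmd -183.6 act 175.9 r 64.2 z 0.1794 Fr -1.5 Ft -1.5 Fz 6.0 
cmd -198.4 act 167.3 r 64.2 z 0.1795 Fr 0.7 Ft -3.2 Fz 1.7 STOP
(True, np.float64(-198.4))
18.675 [0.4379 0.1833 0.1795] [0.3166 3.2988 1.7018]
```

Run:
```python
from h import *
hub=hubfit()
def rep(tag):
    p=np.array(robot.current_tool_pos());q=p[:2]-hub;t=np.arctan2(q[1],q[0]);f=np.array(robot.current_contact_force())
    print(tag,np.degrees(t),np.linalg.norm(q),p,"Fr",f[:2]@[np.cos(t),np.sin(t)],"Ft",f[:2]@[-np.sin(t),np.cos(t)],"Fz",f[2])
rep("now"); robot.pause(.2); rep("settled")
print(wind(hub,-193,-205,step=4,v=.04,fs=20)); rep("push"); robot.pause(.3); rep("push settled")
tp,te=robot.current_tool_pos(),robot.current_eef_rot()
im=vision.grab_frame("wrist"); cv2.imwrite("pics/i_wrist.png",im[:,:,::-1]); im=vision.grab_frame("top"); cv2.imwrite("pics/i_top.png",im[:,:,::-1])
im=vision.grab_frame("side"); cv2.imwrite("pics/i_side.png",im[:,:,::-1])
print(repr(tp),repr(te),robot.current_time_s())
```

```text
now 167.2628474557295 0.06420609272701122 [0.4379 0.1833 0.1795] Fr 0.4185017778597384 Ft -3.2874001655410954 Fz 1.7018341767051182
settled 169.21626606107029 0.06399469001310637 [0.4377 0.1811 0.1795] Fr 1.77493818591715 Ft -3.1300362663209325 Fz -0.6956922556902942
cmd -197.0 act 164.7 r 63.6 z 0.1795 Fr -0.1 Ft 1.5 Fz 5.5 
cmd -201.0 act 160.7 r 63.2 z 0.1795 Fr -1.1 Ft 1.1 Fz 4.9 
cmd -205.0 act 156.9 r 62.9 z 0.1795 Fr -0.8 Ft 2.0 Fz 5.6 
(False, np.float64(-205.0))
push 156.9384809701716 0.06291401223728664 [0.4427 0.1937 0.1795] Fr -0.7683268979598074 Ft 2.0109730329635855 Fz 5.645216669061055
push settled 156.90946622578895 0.06296259168340135 [0.4426 0.1938 0.1795] Fr -0.914203000867117 Ft 1.7250062461188582 Fz 5.083365237368139
array([0.4426, 0.1938, 0.1795]) array([-179.9783,    0.6778,   97.9196]) 20.1917
```

View pics/i_wrist.png

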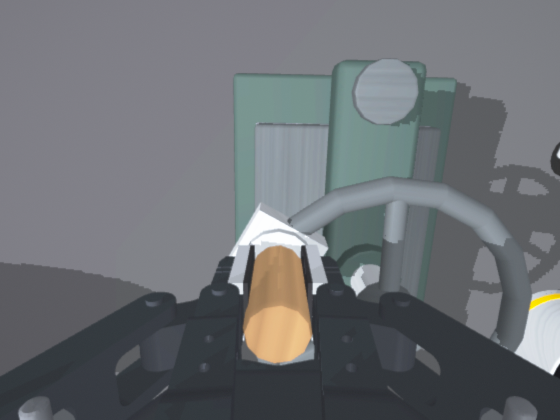

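View pics/i_side.png

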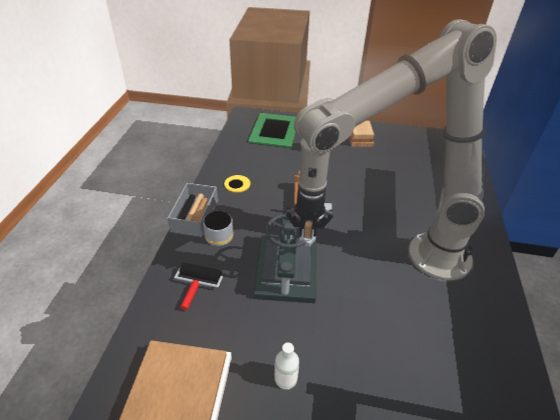

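That was a false trip: pushed again, the wheel kept turning at about 2 N to act 157°. I'll carry on with a higher threshold and check any stop by pushing again.

Run:
```python
from h import *
hub=hubfit(); s,a=wind(hub,-204,-450,v=.08,fs=22); print(s,a,robot.current_time_s())
def rep(tag):
    p=np.array(robot.current_tool_pos());q=p[:2]-hub;t=np.arctan2(q[1],q[0]);f=np.array(robot.current_contact_force())
    print(tag,np.degrees(t),np.linalg.norm(q),p,"Fr",f[:2]@[np.cos(t),np.sin(t)],"Ft",f[:2]@[-np.sin(t),np.cos(t)],"Fz",f[2])
rep("now"); robot.pause(.2); rep("settled")
```

```text
cmd -218.5 act 141.8 r 63.1 z 0.1795 Fr -1.9 Ft -0.1 Fz 5.0 
cmd -232.9 act 126.8 r 63.2 z 0.1795 Fr -2.5 Ft 0.2 Fz 5.5 
cmd -247.4 act 112.1 r 63.2 z 0.1795 Fr -0.2 Ft -1.2 Fz 5.3 
cmd -261.9 act 97.5 r 63.5 z 0.1795 Fr -0.7 Ft -0.6 Fz 5.4 
cmd -276.4 act 82.9 r 63.8 z 0.1795 Fr -1.3 Ft -0.1 Fz 5.1 
cmd -290.8 act 68.5 r 64.1 z 0.1795 Fr -1.7 Ft -0.2 Fz 5.8 
cmd -305.3 act 54.2 r 64.3 z 0.1795 Fr 0.1 Ft -0.6 Fz 5.5 
cmd -319.8 act 39.9 r 64.6 z 0.1795 Fr -0.5 Ft -0.6 Fz 4.9 
cmd -334.2 act 25.2 r 64.8 z 0.1795 Fr -0.7 Ft 0.8 Fz 5.6 
cmd -348.7 act 10.3 r 65.1 z 0.1795 Fr -1.4 Ft -0.9 Fz 4.8 
cmd -363.2 act 4.5 r 64.9 z 0.1797 Fr 1.3 Ft 12.8 Fz 0.7 
cmd -377.6 act -0.2 r 64.9 z 0.1818 Fr 0.6 Ft 25.5 Fz -4.0 
cmd -392.1 act -6.7 r 66.8 z 0.1834 Fr 1.5 Ft 1.8 Fz 2.1 STOP
True -392.11764705882354 24.7333
now -6.705683223193256 0.06683073388277076 [0.5669 0.1613 0.1834] Fr 2.1055811364109713 Ft 0.9856142249025464 Fz 2.1063429283624506
settled -6.601753979070254 0.06683087438315115 [0.5669 0.1614 0.1834] Fr 4.5503379601789495 Ft -1.7135494333660346 Fz 0.9530882713671183
```

Run:
```python
from h import *
im=vision.grab_frame("wrist"); cv2.imwrite("pics/j_wrist.png",im[:,:,::-1]);
im=vision.grab_frame("side"); cv2.imwrite("pics/j_side.png",cv2.resize(im[150:270,240:340,::-1],None,fx=6,fy=5,interpolation=cv2.INTER_CUBIC))
print(robot.current_finger_gap(),robot.current_contact_force(),robot.current_torque(),robot.current_eef_rot())
```

```text
0.2360407792407012 [ 5.2045 -3.6666  2.0565] [-0.9599 -0.9741 -0.0036] [177.92    -1.7229  98.9504]
```

View pics/j_wrist.png

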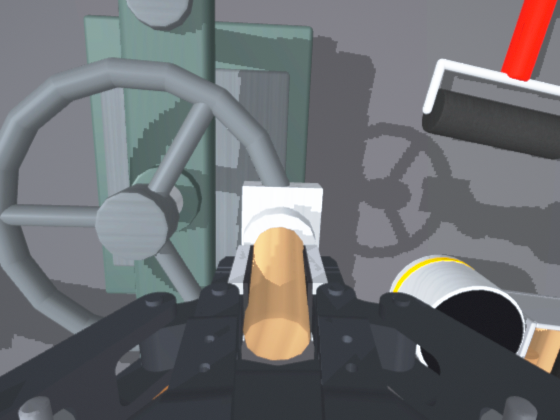

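View pics/j_side.png

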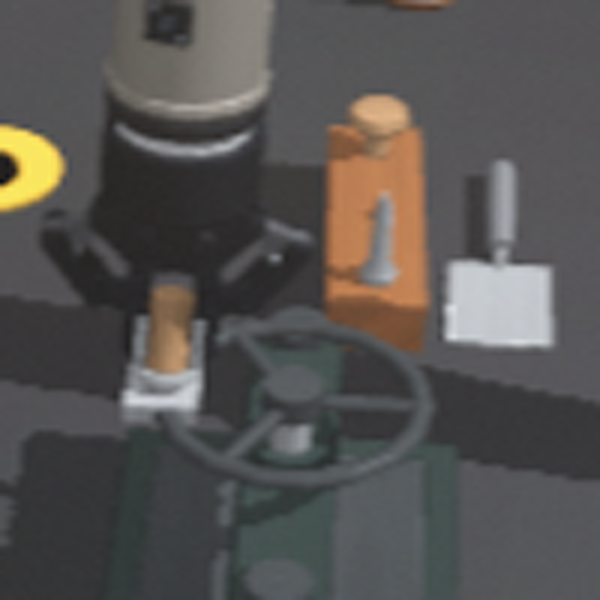

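The wheel hit its real stop near act 5°, about 275° from the start. The higher threshold let the arm push on, so the handle pivoted in the jaws and tilted. The rod is still captive in the eye. I'll let go so the collar settles flat, find the handle again, and regrip it upright, lower and harder.

Run:
```python
from h import *
fingers.gripper_to(0.55,120)
hub=hubfit()
print(robot.current_tool_pos(),robot.current_eef_rot(),robot.current_contact_force())
t=np.radians(2); robot.line_to([hub[0]+.065*np.cos(t),hub[1]+.065*np.sin(t),.183],[180,0,98.4],velocity=.1,f_stop=8)
robot.pause(.2)
tp,te=robot.current_tool_pos(),robot.current_eef_rot()
im=vision.grab_frame("wrist"); cv2.imwrite("pics/k_wrist.png",im[:,:,::-1])
im=vision.grab_frame("side"); cv2.imwrite("pics/k_side.png",cv2.resize(im[150:270,240:340,::-1],None,fx=6,fy=5,interpolation=cv2.INTER_CUBIC))
print(repr(tp),repr(te),robot.current_contact_force(),robot.current_finger_gap(),robot.current_time_s())
```

```text
[0.5644 0.1648 0.1831] [178.1227  -1.9488  99.1428] [-0.0043  0.1291 -0.2199]
array([0.5654, 0.1706, 0.183 ]) array([179.9974,   0.0161,  98.3675]) [-0.5551 -1.4626  0.4751] 0.5520132030984937 25.9583
```

View pics/k_wrist.png

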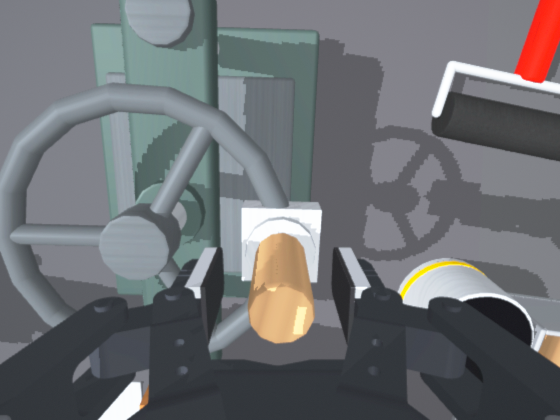

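View pics/k_side.png

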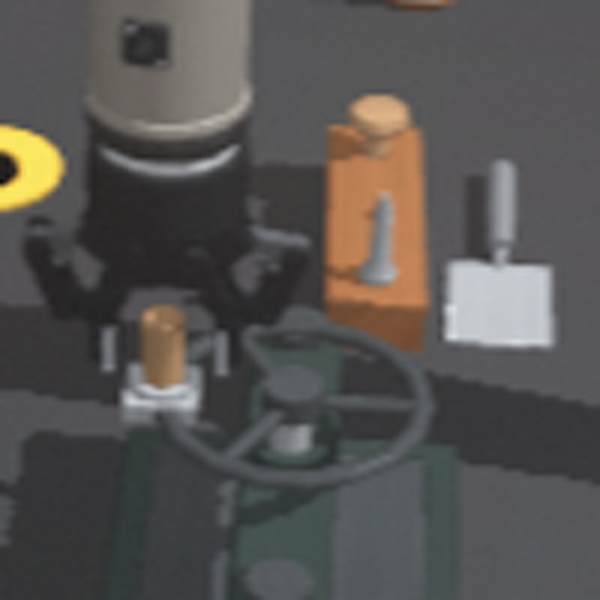

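Run:
```python
from h import *
im=cv2.imread("pics/k_wrist.png")
tp,te=np.array([0.5654,0.1706,0.183]),[179.9974,.0161,98.3675]
S=5
big=cv2.resize(im,None,fx=S,fy=S,interpolation=cv2.INTER_CUBIC)
def circ(c,r,n=60): return [proj("wrist",np.array(c)+[r*np.cos(a),r*np.sin(a),0],tp,te) for a in np.linspace(0,2*np.pi,n)]
def draw(pts,col): cv2.polylines(big,[np.int32([(np.array(p)+.5)*S for p in pts])],False,col,2)
e=np.array([.5655,.176]);print(e)
for uv in [(281,312),(281.5,314)]: print(onz("wrist",uv,.25,tp,te))
for uv in [(242,206),(321,204)]: print("lug corner",onz("wrist",uv,.194,tp,te))
print("hub",onz("wrist",(134.5,243),.202,tp,te))
draw(circ(np.r_[e,.25],.011),(255,0,0)); draw(circ(np.r_[e,.2],.016),(0,255,0)); draw(circ(np.r_[e,.2],.011),(0,0,255))
lug=[np.r_[e,.194]+[a*.018,b*.018,0] for a,b in [(-1,-1),(1,-1),(1,1),(-1,1),(-1,-1)]]
draw([proj("wrist",p,tp,te) for p in lug],(0,255,255))
cv2.imwrite("pics/k1.png",cv2.resize(big[190*S:350*S,200*S:360*S],(600,600)))
```

```text
[0.5655 0.176 ]
[0.5652 0.1755 0.25  ]
[0.5654 0.1748 0.25  ]
lug corner [0.5453 0.1919 0.194 ]
lug corner [0.5807 0.1981 0.194 ]
hub [0.5004 0.1703 0.202 ]
```

View pics/k1.png

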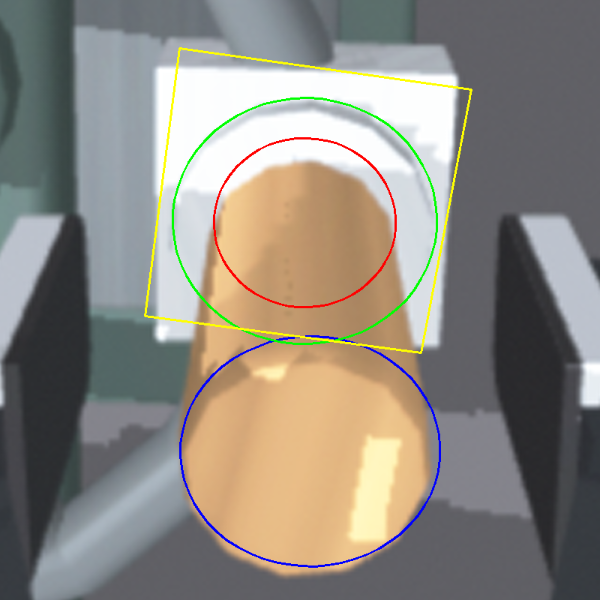

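```bash
cat >> h.py <<'E'
O=[180,0,98.4]
def rep(tag,hub):
    p=np.array(robot.current_tool_pos());q=p[:2]-hub;t=np.arctan2(q[1],q[0]);f=np.array(robot.current_contact_force())
    print(f"{tag} ang {np.degrees(t):.2f} r {1e3*np.linalg.norm(q):.2f} pos {p} rot {np.array(robot.current_eef_rot())} Fr {f[:2]@[np.cos(t),np.sin(t)]:.1f} Ft {f[:2]@[-np.sin(t),np.cos(t)]:.1f} Fz {f[2]:.1f} M {np.array(robot.current_torque())} t {robot.current_time_s():.2f}")
    return np.degrees(t)
E
python3 - <<'E'
from h import *
hub=np.array([.5006,.1695])
robot.line_to([.5652,.1747,.183],O,velocity=.05,f_stop=8); robot.pause(.1)
p=np.array(robot.current_tool_pos()); print(p)
c=np.array([.5652,.1747])*2-p[:2]
print(robot.line_to([c[0],c[1],.1745],O,velocity=.05,f_stop=8)); 
rep("pre",hub)
fingers.gripper_to(0,120); print(robot.current_finger_gap()); rep("grip",hub)
im=vision.grab_frame("wrist"); cv2.imwrite("pics/l_wrist.png",im[:,:,::-1])
E
```

```text
[0.5652 0.1747 0.1831]
False
pre ang 4.29 r 64.35 pos [0.5648 0.1743 0.1737] rot [-179.9109    0.0201   98.3952] Fr 0.4 Ft 0.2 Fz -0.8 M [ 0.0384 -0.0311 -0.0274] t 26.62
0.28740474190999565
grip ang 4.68 r 65.01 pos [0.5654 0.1748 0.1753] rot [179.9457   0.0003  98.4   ] Fr -0.9 Ft -1.3 Fz 5.2 M [-0.1773  0.2275  0.014 ] t 27.00
```

View pics/l_wrist.png

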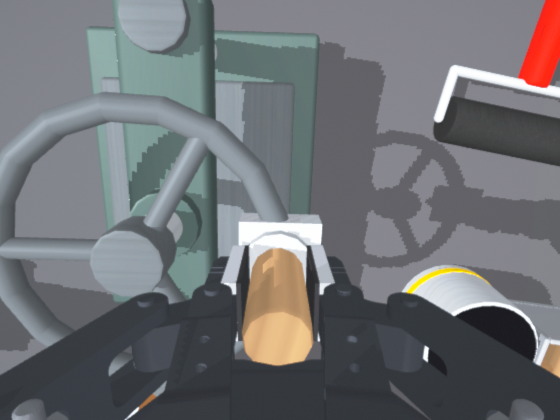

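Run:
```python
from h import *
print(robot.current_finger_gap()); robot.pause(.2); print(robot.current_finger_gap(),robot.current_contact_force())
a=cv2.imread("pics/l_wrist.png")[200:380,190:370]; b=cv2.imread("pics/g_wrist.png")[200:380,190:370]
cv2.imwrite("pics/l1.png",cv2.resize(np.hstack([a,b]),None,fx=2.2,fy=2.2,interpolation=cv2.INTER_CUBIC))
```

```text
0.28754587690885125
0.2861109679457232 [-1.9677 -0.3007  4.689 ]
```

View pics/l1.png

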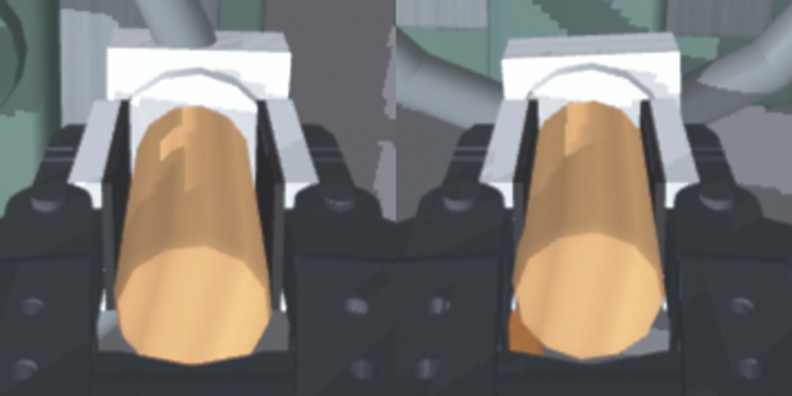

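The jaws stopped at 0.287 where the first grip gave 0.233, and there are slits beside the grip. The tips are on the collar, so I'll regrip at the original height.

Run:
```python
from h import *
hub=np.array([.5006,.1695])
fingers.gripper_to(0.45,120)
print(robot.line_to([.5652,.1747,.1805],O,velocity=.05)); robot.pause(.15)
rep("pre",hub)
fingers.gripper_to(0,120); print(robot.current_finger_gap()); rep("grip",hub)
im=vision.grab_frame("wrist"); cv2.imwrite("pics/m_wrist.png",im[:,:,::-1])
```

```text
False
pre ang 4.60 r 64.83 pos [0.5652 0.1747 0.1805] rot [179.9956   0.0009  98.4014] Fr 0.9 Ft -0.8 Fz 0.9 M [-0.0655  0.0014 -0.0254] t 27.96
0.23201917593756152
grip ang 4.65 r 64.86 pos [0.5653 0.1748 0.1807] rot [179.985   -0.0011  98.3998] Fr -0.3 Ft -0.5 Fz 1.4 M [-0.053   0.1048  0.0217] t 28.27
```

View pics/m_wrist.png

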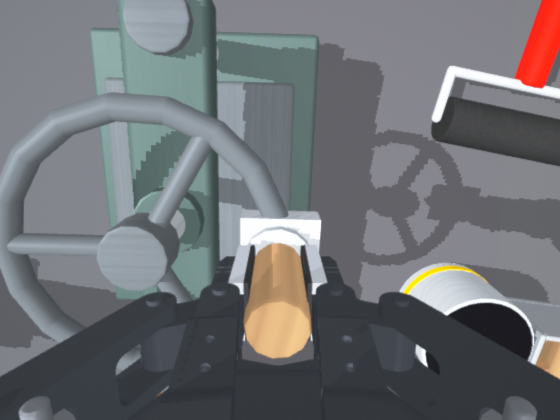

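Run:
```python
from h import *
hub=np.array([.5006,.1695])
a=4.6
for i in range(12):
    a-=1.0; t=np.radians(a)
    s=robot.line_to([hub[0]+.065*np.cos(t),hub[1]+.065*np.sin(t),.1803],O,velocity=.03,f_stop=12)
    robot.pause(.08)
    rep(f"cmd {a:.1f} {s}",hub)
    p=np.array(robot.current_tool_pos())[:2]-hub; u=np.array([-p[1],p[0]])/np.linalg.norm(p)
    if np.array(robot.current_contact_force())[:2]@u>11: break
```

```text
cmd 3.6 False ang 4.38 r 65.02 pos [0.5654 0.1745 0.1807] rot [179.9646  -0.0653  98.437 ] Fr -1.2 Ft 1.7 Fz 3.9 M [0.3477 0.2416 0.0401] t 28.65
cmd 2.6 False ang 3.86 r 65.09 pos [0.5655 0.1739 0.1807] rot [179.9422  -0.1119  98.4569] Fr -1.4 Ft 3.3 Fz 3.2 M [ 1.0121  0.2219 -0.0314] t 28.98
cmd 1.6 False ang 3.79 r 65.11 pos [0.5656 0.1738 0.1807] rot [179.9142  -0.2052  98.4988] Fr 0.1 Ft 5.0 Fz 3.3 M [1.286  0.1569 0.0513] t 29.32
cmd 0.6 False ang 3.77 r 65.08 pos [0.5655 0.1738 0.1808] rot [179.8848  -0.2956  98.5464] Fr -0.6 Ft 8.3 Fz 4.1 M [1.6446 0.0459 0.0025] t 29.65
cmd -0.4 False ang 3.73 r 65.08 pos [0.5655 0.1737 0.1808] rot [179.8516  -0.388   98.5881] Fr 0.8 Ft 8.4 Fz 1.4 M [ 1.8788 -0.0065 -0.0024] t 29.98
cmd -1.4 False ang 3.67 r 65.07 pos [0.5655 0.1737 0.1809] rot [179.8201  -0.4799  98.6286] Fr 0.6 Ft 10.6 Fz 1.9 M [ 2.266  -0.0588 -0.0288] t 30.32
cmd -2.4 False ang 3.63 r 65.08 pos [0.5655 0.1736 0.1809] rot [179.7793  -0.5678  98.6768] Fr 1.5 Ft 11.6 Fz 1.1 M [ 2.5917 -0.1994  0.0019] t 30.65
```

Real stop confirmed: the push rose to 11.6 N and the angle held at 3.7°. I'll record reference pictures here, then back off two turns, stopping a few degrees short.

Run:
```python
from h import *
hub=np.array([.5008,.1692])
rep("stop",hub); tp,te=robot.current_tool_pos(),robot.current_eef_rot()
for c in ["wrist","top","side"]:
    im=vision.grab_frame(c); cv2.imwrite(f"pics/stop_{c}.png",im[:,:,::-1])
a0=4.0; N=48; end=a0+720-4
prev=None
for k,a in enumerate(np.linspace(a0,end,N+1)[1:]):
    t=np.radians(a)
    s=robot.line_to([hub[0]+.065*np.cos(t),hub[1]+.065*np.sin(t),.1803],O,velocity=.11,f_stop=22)
    p=np.array(robot.current_tool_pos()); q=p[:2]-hub; f=np.array(robot.current_contact_force())
    act=np.degrees(np.arctan2(q[1],q[0])); err=(act-a+180)%360-180
    if k%6==5 or s or abs(err)>4: print(k,f"{a:.1f} err {err:.1f} r {np.linalg.norm(q)*1e3:.1f} z {p[2]:.4f} F {f} {s} t {robot.current_time_s():.1f}")
    if abs(err)>9 or p[2]>.183: print("ABORT"); break
robot.pause(.2); rep("end",hub)
im=vision.grab_frame("wrist"); cv2.imwrite("pics/n_wrist.png",im[:,:,::-1])
```

```text
stop ang 3.91 r 64.90 pos [0.5655 0.1736 0.1809] rot [179.7793  -0.5678  98.6768] Fr 1.6 Ft 11.6 Fz 1.1 M [ 2.5917 -0.1994  0.0019] t 30.65
5 93.5 err 0.5 r 63.4 z 0.1807 F [-0.8296 -2.4735  8.1886] False t 32.7
11 183.0 err 0.9 r 64.3 z 0.1806 F [ 2.6407 -0.2816  5.981 ] False t 34.5
17 272.5 err 0.3 r 64.9 z 0.1806 F [1.1825 0.3668 6.0521] False t 36.3
23 362.0 err 0.4 r 64.3 z 0.1807 F [0.4789 0.4197 7.1265] False t 38.1
29 451.5 err 1.3 r 63.5 z 0.1806 F [-1.7234 -2.3549  9.6439] False t 39.9
35 541.0 err 0.9 r 64.5 z 0.1806 F [ 3.1146 -0.732   5.6741] False t 41.7
41 630.5 err -0.1 r 64.8 z 0.1807 F [ 1.5275 -0.5832  8.0795] False t 43.5
47 720.0 err 0.7 r 64.2 z 0.1807 F [-0.042   0.2637  7.3957] False t 45.3
end ang 0.66 r 64.25 pos [0.565  0.1699 0.1807] rot [-179.8896    0.0082   98.4261] Fr 0.0 Ft 0.7 Fz 6.9 M [ 0.1844 -0.2631  0.081 ] t 45.47
```

View pics/n_wrist.png

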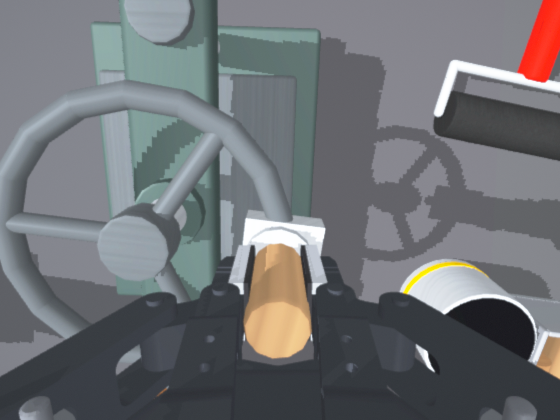

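View pics/stop_wrist.png

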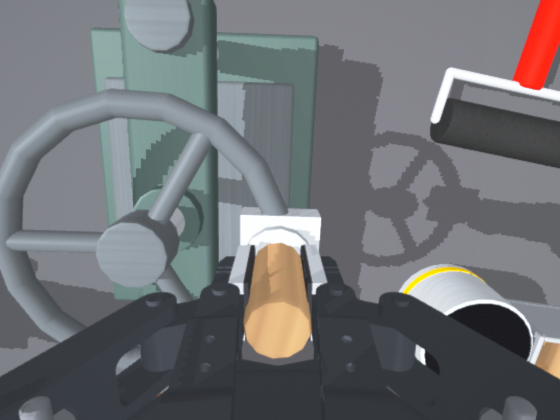

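```bash
cat >> h.py <<'E'
def rectify(path,tp,te,hub,z=.188):
    im=cv2.imread(path,0); W=[(-.08,-.02),(.05,-.02),(.05,.08),(-.08,.08)]
    src=np.float32([proj("wrist",[hub[0]+a,hub[1]+b,z],tp,te) for a,b in W])
    dst=np.float32([((a+.09)*4000,(b+.03)*4000) for a,b in W])
    H=cv2.getPerspectiveTransform(src,dst)
    v=cv2.warpPerspective(np.full_like(im,255),H,(640,480))
    return cv2.warpPerspective(im,H,(640,480),flags=cv2.INTER_CUBIC),v
def wheelrot(A,va,B,vb):
    # rotation B rel. A about hub, by polar sampling of spokes/rim annulus 22..52mm and template match
    pol=lambda I:cv2.warpPolar(I,(260,3600),(360,120),260,cv2.WARP_POLAR_LINEAR)
    return pol(A),pol(B),pol(va),pol(vb)
E
python3 - <<'E'
from h import *
hub=np.array([.5008,.1692])
tps,tes=np.array([0.5655,.1736,.1809]),[179.7793,-.5678,98.6768]
tpn,ten=np.array([.565,.1699,.1807]),[-179.8896,.0082,98.4261]
A,_=rectify("pics/stop_wrist.png",tps,tes,hub); B,_=rectify("pics/n_wrist.png",tpn,ten,hub)
cv2.imwrite("pics/rect.png",cv2.resize(np.vstack([A,B]),None,fx=.62,fy=.62))
E
```

```text
(no output)
```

View pics/rect.png

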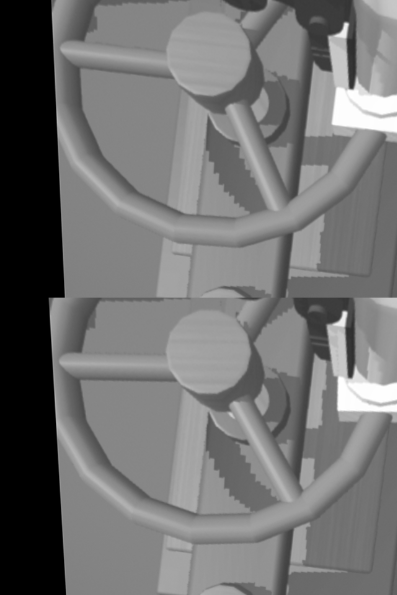

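```bash
cat >> h.py <<'E'
def lines(img):
    L=cv2.createLineSegmentDetector().detect(img)[0][:,0]
    out=[]
    for x1,y1,x2,y2 in L:
        ln=np.hypot(x2-x1,y2-y1)
        if ln<40: continue
        a=np.degrees(np.arctan2(y2-y1,x2-x1))%180
        d=abs((x2-x1)*(y1-120)-(x1-360)*(y2-y1))/ln/4  # mm from hub
        m=((x1+x2)/2-360)/4,((y1+y2)/2-120)/4
        out.append((round(a,2),round(d,1),round(ln/4,1),round(m[0],1),round(m[1],1)))
    return sorted(out,key=lambda o:-o[2])
E
python3 - <<'E'
from h import *
hub=np.array([.5008,.1692])
tps,tes=np.array([0.5655,.1736,.1809]),[179.7793,-.5678,98.6768]
tpn,ten=np.array([.565,.1699,.1807]),[-179.8896,.0082,98.4261]
for f,a,b in [("stop",tps,tes),("n",tpn,ten)]:
    A,_=rectify(f"pics/{f}_wrist.png",a,b,hub)
    print(f)
    for o in lines(A): 
        if o[1]<12 or (o[3]>40): print(o)
E
```

```text
stop
(np.float32(66.72), np.float32(1.1), np.float32(45.1), np.float32(13.1), np.float32(33.2))
(np.float32(66.63), np.float32(3.2), np.float32(44.4), np.float32(11.1), np.float32(33.7))
(np.float32(6.77), np.float32(4.2), np.float32(37.2), np.float32(-38.6), np.float32(-0.3))
(np.float32(7.08), np.float32(14.7), np.float32(25.6), np.float32(56.9), np.float32(21.8))
(np.float32(81.85), np.float32(43.7), np.float32(21.2), np.float32(43.5), np.float32(-5.0))
(np.float32(87.03), np.float32(50.2), np.float32(19.7), np.float32(50.1), np.float32(-4.7))
(np.float32(92.18), np.float32(53.1), np.float32(17.9), np.float32(53.3), np.float32(-3.4))
(np.float32(96.2), np.float32(4.8), np.float32(17.9), np.float32(-9.3), np.float32(41.5))
(np.float32(66.76), np.float32(5.1), np.float32(17.8), np.float32(21.8), np.float32(37.9))
(np.float32(0.3), np.float32(81.3), np.float32(17.5), np.float32(41.4), np.float32(81.5))
(np.float32(122.4), np.float32(57.3), np.float32(16.7), np.float32(47.1), np.float32(32.7))
(np.float32(95.06), np.float32(4.9), np.float32(16.0), np.float32(-7.1), np.float32(24.1))
(
[... 1870 characters left out ...]
.0), np.float32(14.4), np.float32(49.4), np.float32(-16.7))
(np.float32(91.16), np.float32(46.1), np.float32(13.8), np.float32(45.9), np.float32(8.3))
(np.float32(137.2), np.float32(57.1), np.float32(13.5), np.float32(42.0), np.float32(39.0))
(np.float32(86.86), np.float32(49.9), np.float32(11.0), np.float32(49.8), np.float32(-3.8))
(np.float32(104.94), np.float32(8.7), np.float32(10.5), np.float32(10.0), np.float32(-3.7))
(np.float32(121.05), np.float32(4.4), np.float32(10.5), np.float32(20.5), np.float32(-25.4))
(np.float32(153.26), np.float32(6.6), np.float32(10.2), np.float32(1.2), np.float32(6.8))
(np.float32(90.09), np.float32(41.3), np.float32(10.0), np.float32(41.3), np.float32(2.0))
```

```bash
cat >> h.py <<'E'
def measure(name,hub):
    tp,te=np.array(robot.current_tool_pos()),robot.current_eef_rot()
    im=vision.grab_frame("wrist"); cv2.imwrite(f"pics/{name}_wrist.png",im[:,:,::-1])
    A,_=rectify(f"pics/{name}_wrist.png",tp,te,hub)
    for ref in [66.7,6.77,126.88]:
        print(ref,[(round(float(o[0])-ref,2),float(o[1]),float(o[2])) for o in lines(A) if abs(o[0]-ref)<9 and o[2]>14 and (o[1]<6 or abs(o[1]-14.7)<.6)])
E
python3 - <<'E'
from h import *
hub=np.array([.5008,.1692])
for a in [2.5,4.5]:
    t=np.radians(a); robot.line_to([hub[0]+.065*np.cos(t),hub[1]+.065*np.sin(t),.1803],O,velocity=.02,f_stop=12); robot.pause(.15)
    rep(f"cmd {a}",hub); measure(f"p{int(a*10)}",hub)
E
```

```text
cmd 2.5 ang 1.04 r 64.23 pos [0.565  0.1704 0.1807] rot [-179.8241    0.2034   98.3253] Fr -0.9 Ft -3.1 Fz 7.9 M [-0.5338  0.0215  0.075 ] t 45.96
66.7 [(-5.27, 0.800000011920929, 44.599998474121094), (-5.32, 2.799999952316284, 42.400001525878906)]
6.77 [(-5.34, 4.199999809265137, 38.5), (-5.07, 14.399999618530273, 15.300000190734863)]
126.88 []
cmd 4.5 ang 2.34 r 64.20 pos [0.5649 0.1718 0.1807] rot [-179.8097    0.2704   98.2933] Fr -0.9 Ft -4.5 Fz 9.0 M [-0.7694 -0.0055  0.1028] t 46.42
66.7 [(-4.14, 2.9000000953674316, 33.70000076293945), (-3.98, 0.800000011920929, 27.899999618530273)]
6.77 [(-4.1, 4.199999809265137, 38.20000076293945), (-3.68, 14.300000190734863, 23.5)]
126.88 []
```

Run:
```python
from h import *
hub=np.array([.5008,.1692])
def go(a):
    t=np.radians(a); robot.line_to([hub[0]+.065*np.cos(t),hub[1]+.065*np.sin(t),.1803],O,velocity=.02,f_stop=12); robot.pause(.2)
    x=rep(f"cmd {a}",hub); measure(f"q{int(a*10)}",hub); return x
a=7.3; x=go(a)
for _ in range(3):
    if x>6.15: break
    a+=6.3-x; x=go(a)
```

```text
cmd 7.3 ang 5.03 r 64.20 pos [0.5648 0.1748 0.1807] rot [-179.8223    0.2822   98.2834] Fr -0.7 Ft -4.1 Fz 9.2 M [-0.7304 -0.0227  0.138 ] t 46.98
66.7 [(-1.43, 1.0, 45.20000076293945), (-1.36, 3.0, 44.0), (-1.2, 5.300000190734863, 14.5)]
6.77 [(-1.39, 4.300000190734863, 38.0), (-1.21, 14.5, 16.100000381469727)]
126.88 []
cmd 8.569787541715577 ang 6.09 r 64.19 pos [0.5646 0.176  0.1807] rot [-179.822     0.3018   98.2723] Fr -0.6 Ft -4.8 Fz 8.7 M [-0.8343 -0.0454  0.1015] t 47.48
66.7 [(-0.46, 3.0999999046325684, 43.5), (-0.25, 1.0, 23.399999618530273), (-0.27, 5.199999809265137, 16.5)]
6.77 [(-0.41, 4.300000190734863, 37.79999923706055), (-0.07, 14.399999618530273, 16.200000762939453)]
126.88 []
cmd 8.782503408864148 ang 6.11 r 64.19 pos [0.5646 0.176  0.1807] rot [-179.8198    0.3208   98.2643] Fr -0.1 Ft -4.6 Fz 9.5 M [-0.903  -0.0693  0.0793] t 47.98
66.7 [(-0.33, 1.0, 45.5), (-0.62, 3.299999952316284, 20.0), (-0.16, 5.199999809265137, 16.200000762939453)]
6.77 [(-0.42, 4.300000190734863, 37.79999923706055), (-0.12, 14.399999618530273, 16.399999618530273)]
126.88 []
cmd 8.972386334503918 ang 6.19 r 64.20 pos [0.5646 0.1761 0.1807] rot [-179.8211    0.3308   98.256 ] Fr -0.9 Ft -4.3 Fz 9.1 M [-0.9087 -0.0759  0.0563] t 48.48
66.7 [(-0.31, 1.100000023841858, 45.20000076293945), (-0.33, 3.0999999046325684, 39.900001525878906), (-0.26, 5.099999904632568, 16.5)]
6.77 [(-0.29, 4.300000190734863, 37.5), (-0.12, 14.5, 15.800000190734863)]
126.88 []
```

Run:
```python
from h import *
hub=np.array([.5008,.1692])
def go(a,n):
    t=np.radians(a); robot.line_to([hub[0]+.065*np.cos(t),hub[1]+.065*np.sin(t),.1803],O,velocity=.02,f_stop=12); robot.pause(.2)
    x=rep(f"cmd {a:.2f}",hub); measure(n,hub); return x
go(9.25,"r1")
go(7.0,"r2"); 
robot.pause(.8); x=rep("hold",hub); measure("r3",hub); print(robot.current_dq(),robot.current_finger_gap())
for c in ["top","side"]:
    im=vision.grab_frame(c); cv2.imwrite(f"pics/r_{c}.png",im[:,:,::-1])
im=cv2.imread("pics/r_side.png"); cv2.imwrite("pics/r_sidec.png",cv2.resize(im[150:270,240:340],None,fx=6,fy=5,interpolation=cv2.INTER_CUBIC))
```

```text
cmd 9.25 ang 6.42 r 64.19 pos [0.5646 0.1764 0.1807] rot [-179.8193    0.3346   98.2568] Fr -0.7 Ft -3.9 Fz 9.7 M [-0.9131 -0.0346  0.0837] t 48.98
66.7 [(-0.12, 1.100000023841858, 42.29999923706055), (0.13, 5.199999809265137, 17.100000381469727)]
6.77 [(-0.03, 4.300000190734863, 37.5), (0.04, 14.600000381469727, 16.5)]
126.88 []
cmd 7.00 ang 6.38 r 64.23 pos [0.5646 0.1763 0.1807] rot [-179.8545    0.127    98.3452] Fr 0.9 Ft -1.7 Fz 7.8 M [-0.2436 -0.1126  0.0317] t 49.51
66.7 [(-0.12, 1.100000023841858, 43.20000076293945), (-0.18, 3.200000047683716, 30.5), (0.07, 5.199999809265137, 17.100000381469727)]
6.77 [(-0.11, 4.300000190734863, 37.79999923706055)]
126.88 []
hold ang 6.33 r 64.23 pos [0.5646 0.1763 0.1807] rot [-179.8536    0.1304   98.3421] Fr 0.5 Ft -1.7 Fz 8.4 M [-0.2521 -0.1161 -0.0172] t 50.36
66.7 [(-0.15, 1.100000023841858, 45.5), (-0.05, 3.0999999046325684, 40.29999923706055), (0.08, 5.199999809265137, 17.100000381469727)]
6.77 [(-0.12, 4.199999809265137, 37.79999923706055), (0.25, 14.399999618530273, 25.200000762939453)]
126.88 []
[-0.0368  0.0793  0.0342  0.0351  0.0869 -0.0855 -0.0247] 0.23304964638530007
```

View pics/r3_wrist.png

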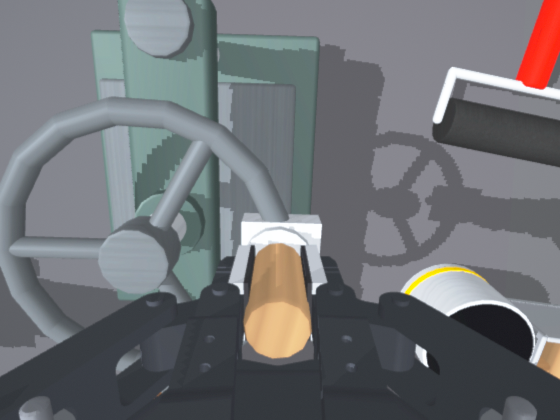

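View pics/r_sidec.png

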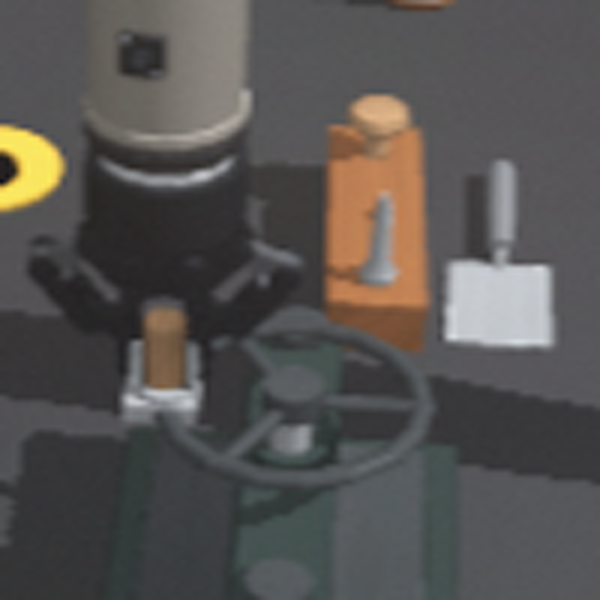

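View pics/r_top.png

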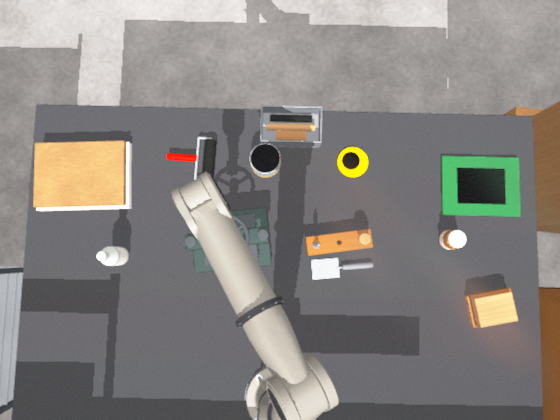

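The spokes match the stop picture within about 0.1–0.2°. The collar is flat on the lug (z 0.1807, as at regrip), the wheel is still, and the other tools haven't moved. Handing in.

Run:
```python
from h import *
print(workorder.close_job()); print(robot.current_time_s())
```

```text
the job is handed in; nothing more can be done
None
the job is handed in; nothing more can be done
```

The job is done and handed in at about 50 s. The handle came out of the tool block and is seated in the eye. I wound the wheel clockwise about 275° to its hard stop, then backed it off counterclockwise two full turns. The arm is still gripping the handle.

**Problems on the way**
- **First grasp missed:** the fingertips really sit about 46 mm farther back than stated. I measured that in two cameras, corrected for it, and the second grasp held.
- **False stop:** one "stop" on the way round was only a force blip. I pushed again and the wheel kept turning.
- **Overrun at the real stop:** I had set the force limit too high, so the arm pushed on and the handle tilted in the jaws. The highest reading I saw was about 26 N. I let go so the handle settled upright in the eye, then regripped it. The first regrip caught the collar, so I redid it higher.
- **Stop check:** after regripping, the push rose to 11.6 N with the wheel holding its angle.

**Last checks**
- **Turns:** the wheel's spokes matched the picture taken at the stop to within about 0.2°. The lug's edge disagreed slightly, at +0.25°. The two turns were also counted along the arm's path.
- **Seating:** the collar looks flat on the lug, at the same height as when regripped.
- **Stillness:** the wheel did not move over 0.8 s, with about 1.7 N of sideways push and 8 N downward left on it.
- **Other items:** they look to be where they started in the last top picture. The arm hid part of the roller there.

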